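# Put the finished glass in the sprung-lid cooling pot

### The job

Put all the finished glass pieces away to cool: press the cooling pot's sprung lid down, twist it anticlockwise out of its catches, lift it off and lay it flat on the grey pad, handle up; then move every glass piece from the wooden board into the pot, never pinching one with more than 15 N. When all are inside, put the lid back on and lock it (press down, twist clockwise, let it spring up into its catches), and leave the other things on the bench undisturbed.

Things in the scene. Friction and masses are not known exactly. Their poses are not given: they have to be found in the camera images.
- pot: Cooling pot, bolted to the bench: round aluminium pot, 160 mm inside, wall 6 mm; inner floor 5 mm, hard rim 75 mm above the bench. Origin: centre of its underside, on the bench; z up. Flange at the foot 256 mm across. Two steel catches, 98 mm high, stand outside it on its +x and -x sides, 100 to 126 mm from its axis.
- catch_a (a point): Pocket of the catch on the pot's +x side, 108 mm from the axis, 93 mm up (underside of the pocket's roof); axes as the pot's. The pocket holds one lug of the locked lid; a stop closes its clockwise side (seen from above), a tooth hanging 5 mm below its roof bars the anticlockwise side up to 0.43 rad from the middle of the pocket.
- catch_b (a point): The same pocket on the pot's -x side, 108 mm from the axis. To free the lid: push it straight down 6 to 9 mm, turn it anticlockwise seen from above by 0.6 to 0.8 rad while down, then lift it straight up.
- collar (a joint): Slippery brass collar round the pot's neck (87 to 92 mm from the axis), sprung upward, that carries the lid. Value in m: 0 lid locked, positive pressed down (0.005 clears the teeth, 0.010 is the hard stop), -0.004 fully up (lid off or resting unlocked). Push needed on the lid: about 5 N at 0, 0.7 N more per mm.
- lid_grip (a point): Lid of the pot (loose, about 0.3 kg): flat disc 184 mm across, 7 mm thick, with a strap 24 wide, 8 thick along its x axis that sticks out as two lugs, 228 mm tip to tip. On top, centred, also along x, a wooden bar handle 66 long, 22 wide, 38 mm high. The point is mid-handle, 27 mm above the flat underside, 20 mm above the disc's top; z up. Fits either way round.
- lid_lug (a point): Tip of the lug on the lid's +x side, mid-thickness, 114 mm from the lid's centre. Locked: lid x along pot x (either way), underside 85 mm above the bench. To lock: set it on the collar 0.7 rad anticlockwise of that (underside 89 mm up), push down to 76-79 mm, turn clockwise to the stops (0.04 rad past), let go: it springs up into the pockets. It may be pushed with fingertips on the disc beside the handle.
- pad: Grey square fibre pad fixed on the bench, 200 x 200 x 8 mm; origin: centre of its underside, on the bench. Place for the lid while it is off.
- board: Scorched wooden board fixed on the bench, 200 x 200 x 12 mm; origin: centre of its underside, on the bench. The glass pieces start standing on it.
- glass1_mid (a point): Finished glass piece, little stoppered bottle shape, 62 mm high: straight round body 38 mm across up to 45 mm, then a narrow neck and lip 24 mm across; 0.12 kg, stands on a heavy flat foot. The point is half-way up, 31 mm above the foot; z is its long axis, up through the neck. May be absent. Fragile: it cracks if the fingers pinch it with more than 15 N each (30 N for both fingers together).
- glass2_mid (a point): Finished glass piece, little stoppered bottle shape, 62 mm high: straight round body 38 mm across up to 45 mm, then a narrow neck and lip 24 mm across; 0.12 kg, stands on a heavy flat foot. The point is half-way up, 31 mm above the foot; z is its long axis, up through the neck. May be absent. Fragile: it cracks if the fingers pinch it with more than 15 N each (30 N for both fingers together).
- glass3_mid (a point): Finished glass piece, little stoppered bottle shape, 62 mm high: straight round body 38 mm across up to 45 mm, then a narrow neck and lip 24 mm across; 0.12 kg, stands on a heavy flat foot. The point is half-way up, 31 mm above the foot; z is its long axis, up through the neck. May be absent. Fragile: it cracks if the fingers pinch it with more than 15 N each (30 N for both fingers together).
- glass4_mid (a point): Finished glass piece, little stoppered bottle shape, 62 mm high: straight round body 38 mm across up to 45 mm, then a narrow neck and lip 24 mm across; 0.12 kg, stands on a heavy flat foot. The point is half-way up, 31 mm above the foot; z is its long axis, up through the neck. May be absent. Fragile: it cracks if the fingers pinch it with more than 15 N each (30 N for both fingers together).
- spool: Bystander, not to be disturbed (moved by more than 40 mm counts): white wire spool with brass wire, 60 mm across, 40 mm high, standing; origin: underside.
- marver: Bystander, not to be disturbed (moved by more than 40 mm counts): dark graphite block 70 x 50 x 25 mm; origin: underside.
- paddle: Bystander, not to be disturbed (moved by more than 40 mm counts): graphite paddle with a wooden handle, 190 mm long, 14 mm thick, lying; origin: underside.
- rod_jar: Bystander, not to be disturbed (moved by more than 40 mm counts): glass jar 72 mm across, 90 mm high, full of upright glass rods reaching about 205 mm high; origin: underside.
- zip_case: Bystander, not to be disturbed (moved by more than 40 mm counts): black zipped case 90 x 190 x 40 mm; origin: underside.
- pliers: Bystander, not to be disturbed (moved by more than 40 mm counts): pliers with blue handles, 155 mm long, lying; origin: underside.
Mind the look-alikes: they are no part of the job. What is shaped like the part that bears glass4_mid but purple or red is not meant.

How it is judged:
By the outcome, as a careful person would: the job done as asked, in the order asked, and still so for the second after the job is handed in, with the robot touching nothing.
Of glass1, glass2, glass3, glass4 only 2 to 4 are there at a start; the rules pass over those that are not, and their reading is None.
At some moment in a run one of glass1, glass2, glass3, glass4 may be knocked a few centimetres aside while the robot is not near it.
It also fails if it takes over 210 s, if anything falls off the work surface, if the arm or the gripper's body presses on something with over 40 N, if the wrist force passes 120 N, or if a joint passes its speed limit or range.

### The arm

A 7-joint arm with a two-finger parallel gripper is mounted at the origin on the work surface. World frame = base frame: x ahead of the robot, y to its left, z up, the work surface at z = 0. Lengths are in m, angles in rad, forces in N, time in s.
With the tool pointing down it reaches from about 0.4 to 0.875 m from the base axis. Payload 19.3 kg.
Tool frame: the origin (TCP) lies between the finger pads; the fingertips stand bot.tcp_to_tips ahead of it and the grasp point (between the pads) is the TCP (bot.tcp_to_tips is the distance from the TCP to the fingertips, in m); z points along the fingers, y is the line along which they close (so a half turn about z gives the same grasp; the last joint's range is limited). The gripper opens to 85 mm and grips with 20 to 120 N. Pads are 22 mm wide; open, the fingers measure 114 mm over their backs; the gripper's body (76 mm by 85 mm) begins 54 mm behind the grasp point. The pads swing forward as they close: fully open they stand 13 mm farther back than shut.
Start: joints at [-1.19, 0.521, -0.036, 1.599, 0.021, 1.021, -0.113], TCP at [0.272, 0.563, 0.25] pointing down, gripper open.
Joint ranges: [-2.91, 2.91], [-0.3, 2.13], [-1.5, 1.42], [0.17, 2.43], [-1.26, 4.41], [0.16, 1.93], [-2.52, 2.52]. Speed limits (rad/s): [1.89, 1.89, 2.39, 2.39, 3.01, 3.01, 3.01].

### API

Orientations are given as [roll, pitch, yaw] about the fixed x, y, z axes, in that order (R = Rz(yaw) Ry(pitch) Rx(roll)).
In Python, from workcell import telemetry, grab_frame, bot gives the robot as it stands. The module is installed in compiled form; this text tells all that it offers.
- The arm moves only by the shell command python3 -m crank 'ROWS' [FORCE]. ROWS is text: rows parted by semicolons, each of 7 numbers parted by spaces: the finger opening in m, from 0 to 0.0854, then the shift along the tool's x, y, z in m, then the turn, a rotation vector about the tool's x, y, z in degrees. A call has exactly 8 rows; each row shifts and turns the commanded pose from where the row before left it, along the tool's axes as they then stand; what a row does not reach is not made up. A row lasts 1/12 s, in which the tool goes at most 41.7 mm and 7.16 degrees, less where a joint would pass 70% of its speed; a pose out of reach is approached as far as the arm can. A call with a gripper value outside its range is refused whole. The fingers move at their own pace and stop on an object; FORCE is the grip in N (left out, the last holds). Time passes only in rows, so rows that do not move let the fingers close, or fill a call up. It gives the time, the measured TCP pose, the force, the opening and the grip force at its end, in the units of the state.
- telemetry.observe(): the state, without advancing time (a new reading comes with each control period).
- grab_frame(name): name is "scene" or "top" or "wrist"; returns a dict with "pixels" (480x640x3 uint8, red, green, blue), "depth" (480x640 float32, m along the optical axis (not along the pixel's ray), 0 where there is no reading), "vertical_fov" (degrees; the focal length in pixels is half the picture's height over the tangent of half this angle, whatever the lens; pixels are square), "cx", "cy" (the principal point, pixels), "R" (3x3) and "t" (3): a world point X has camera coordinates R X + t; the wrist camera has in their place "hand_eye" (4x4, takes a point from camera to tool coordinates, whose origin is the TCP and whose axes are the flange's). Camera axes: x right, y down, z forward; pixel columns grow to the right and rows downward; lengths in m; the calibration is good to about 2 mm. A picture is of the moment at which its call begins: read the wrist's pose just before it.
- bot.job_done(): hands the job in; it is judged then, once.
The state is a dict: "clock": time; "qpos": joint angles; "qd": joint speeds; "joint_efforts": joint torques, N m; "position": TCP position; "tool_rot": TCP orientation; "force": force on the tool from outside, world axes, zero at the start; "moment": the same for the moment, N m; "grip_width": finger opening in m; "finger_force": force on a finger pad.
Only numpy, scipy, OpenCV 4.12 (cv2) and the standard library are available. Lean on these libraries where they do the work, as an engineer would, in place of code of your own. Each camera call takes 0.05 s, during which the arm holds its last target. There are 200 camera calls.

## Working session

There is one attempt and no reset: what is moved stays moved. The work goes in short steps, Python scripts to look and compute and a shell command to move; the robot and the scene stay as the last step left them, time stands still between calls to the robot, and variables do not carry over. Pictures are saved under pics/ and viewed, at most 14 in all, crops included, and the job is handed in when it is done.

```bash
mkdir -p pics; ls
python3 - <<'E'
from workcell import telemetry, grab_frame, bot
import cv2
s=telemetry.observe(); print({k:(v if not hasattr(v,'round') else v) for k,v in s.items()}); print(bot.tcp_to_tips)
for n in ("top","scene"):
    f=grab_frame(n); cv2.imwrite(f"pics/{n}0.png",f["pixels"][:,:,::-1]); print(n,f["vertical_fov"],f["cx"],f["cy"],f["R"],f["t"])
E
```

```text
pics
{'clock': 0.0, 'qpos': array([-1.19021205,  0.52203643, -0.03630465,  1.59999288,  0.021192  ,
        1.02110649, -0.11279796]), 'qd': array([-0.00101322,  0.00175621,  0.00107233, -0.0011381 ,  0.00037272,
       -0.0001436 , -0.00011015]), 'joint_efforts': array([-5.88770363e-04, -9.27122068e+01,  1.98020540e+00, -3.69928980e+01,
        1.79932552e-02,  8.41161353e-03,  5.10856125e-05]), 'position': array([0.27219954, 0.56226279, 0.24971742]), 'tool_rot': array([-3.14043749e+00,  8.73185048e-05,  2.69077632e+00]), 'force': array([-0.36027486, -1.0167625 ,  0.70529646]), 'moment': array([-0.06713166, -0.03638483,  0.01939115]), 'finger_force': 0.0, 'grip_width': 0.08513139825812743}
0.019
top 55.10995982070656 325.09565087605677 233.19686846940638 [[-0.01574445 -0.9998629   0.00512823]
 [-0.97739039  0.01430859 -0.21095802]
 [ 0.21085572 -0.0083337  -0.97748167]] [0.00574698 0.56194632 1.1493174 ]
scene 55.93164717679295 322.56991077686416 233.79416598055738 [[-0.73854917  0.67411918 -0.01041427]
 [ 0.47748439  0.51209059 -0.71398312]
 [-0.47597666 -0.53228429 -0.70008546]] [ 0.41346951 -0.20960343  1.61585327]
```

View pics/top0.png

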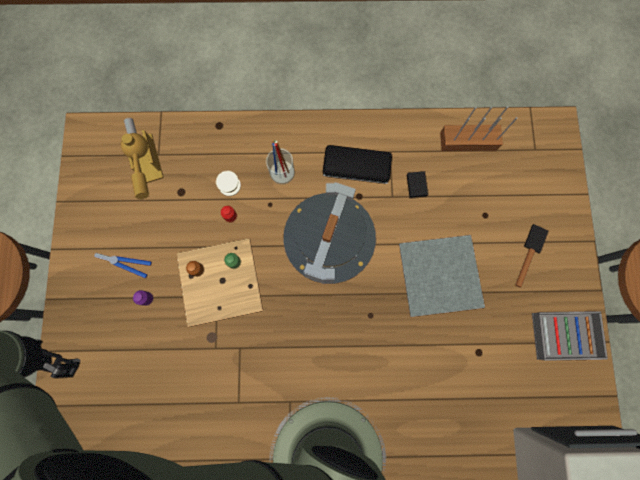

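View pics/scene0.png

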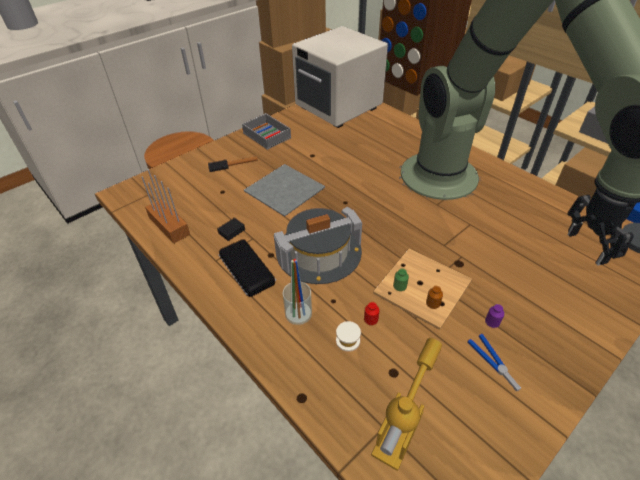

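Top view: two wanted pieces on the board (amber ~(193,268), green ~(232,260)). The red one (229,213) and the purple one (143,298) are off the board and are the look-alikes. The pot is at ~(330,237) with its handle and strap running through (340,188)–(320,270), and the pad is at ~(442,275). The scene view agrees with this.

```bash
cat > h.py <<'E'
from workcell import telemetry, grab_frame, bot
import cv2, numpy as np
from scipy.spatial.transform import Rotation as Ro
np.set_printoptions(precision=4,suppress=True)
def cam(n):
    s=telemetry.observe(); f=grab_frame(n)
    fl=240/np.tan(np.radians(f["vertical_fov"])/2)
    if n=="wrist":
        T=np.eye(4);T[:3,:3]=Ro.from_euler("xyz",s["tool_rot"]).as_matrix();T[:3,3]=s["position"]; M=T@np.array(f["hand_eye"])
    else:
        M=np.eye(4);M[:3,:3]=f["R"].T;M[:3,3]=-f["R"].T@f["t"]
    f["M"]=M;f["f"]=fl
    v,u=np.mgrid[:480,:640]; d=f["depth"]
    P=np.stack([(u-f["cx"])/fl*d,(v-f["cy"])/fl*d,d],-1)
    f["W"]=P@M[:3,:3].T+M[:3,3]; f["W"][d==0]=np.nan
    f["hsv"]=cv2.cvtColor(f["pixels"],cv2.COLOR_RGB2HSV)
    return f
def ray(f,u,v,z):
    d=f["M"][:3,:3]@np.array([(u-f["cx"])/f["f"],(v-f["cy"])/f["f"],1]);o=f["M"][:3,3]
    return o+d*(z-o[2])/d[2]
def rect(P):  # centre, size, angle of xy points
    c,s,a=cv2.minAreaRect((P[:,:2]*1000).astype(np.float32)); return np.array(c),np.array(s),a
def where():
    s=telemetry.observe(); print("t",round(s["clock"],2),"pos",s["position"],"rot",s["tool_rot"],"F",s["force"],"w",round(s["grip_width"],4),"ff",s["finger_force"])
E
python3 - <<'E'
from h import *
f=cam("top"); W=f["W"];H=f["hsv"]; z=W[...,2]
roi=np.zeros(z.shape,bool); roi[170:300,270:390]=1
h=roi&(z>.112)&(z<.16); P=W[h]; print("handle",h.sum(),rect(P),np.nanmedian(P[:,2]))
d=roi&(z>.08)&(z<.106); P=W[d]; (c,r)=cv2.minEnclosingCircle((P[:,:2]*1000).astype(np.float32)); print("lid+catch",d.sum(),c,r,rect(P))
y=roi&(H[...,1]<60)&(H[...,2]>110)&(z>.08); print("strap",y.sum(),rect(W[y]),np.nanmedian(W[y][:,2]))
g=np.zeros_like(roi);g[225:330,390:495]=1; g&=(H[...,1]<60)&(z>0)&(z<.02); cc=max(cv2.findContours(g.astype(np.uint8),0,2)[0],key=cv2.contourArea)
Q=np.array([ray(f,*p[0],.008) for p in cc]);print("pad",rect(Q))
b=np.zeros_like(roi);b[232:335,168:270]=1
for n,(u,v) in dict(amber=(193,268),green=(232,260),red=(229,213),purple=(143,298)).items():
    k=np.zeros_like(roi);k[v-14:v+14,u-14:u+14]=1;k&=(z>.03)&(z<.09)&(H[...,1]>90)
    P=W[k];print(n,k.sum(),rect(P),np.nanmax(P[:,2]),np.nanmean(P,0)); t=P[P[:,2]>np.nanmax(P[:,2])-.008]; print("  top",t.mean(0),len(t))
E
```

```text
handle 246 (array([562.7852, -15.4541]), array([21.9579, 65.8104]), 69.94528198242188) 0.13068044461561024
lid+catch 4415 (584.024169921875, 56.88594055175781) 167.06072998046875 (array([602.6158,  -2.4042]), array([327.4306, 194.7331]), 17.78950309753418)
strap 1126 (array([586.8475,  57.997 ]), array([229.9608, 263.8218]), 75.62570190429688) 0.09562768865968796
pad (array([ 454.3079, -313.6038]), array([199.3702, 200.5692]), 6.02982759475708)
amber 203 (array([476.8674, 339.6606]), array([37.7762, 35.7611]), 45.50410842895508) 0.07871098145753908 [0.4745 0.3362 0.0604]
  top [0.4769 0.3408 0.0748] 56
green 148 (array([495.8017, 241.6139]), array([35.9536, 36.0603]), 37.643489837646484) 0.07809787109393596 [0.4943 0.239  0.0604]
  top [0.4989 0.2422 0.0737] 31
red 168 (array([626.5908, 258.1048]), array([36.3018, 35.4449]), 9.028080940246582) 0.06745639108596757 [0.624  0.2561 0.051 ]
  top [0.6266 0.2589 0.0626] 47
purple 189 (array([402.517, 476.375]), array([38.8745, 33.3435]), 88.73550415039062) 0.06864734439784725 [0.4024 0.4718 0.0511]
  top [0.4036 0.4763 0.0631] 44
```

```bash
cat >> h.py <<'E'
def go(x,y,z,yawdeg):
    s=telemetry.observe(); R=Ro.from_euler("xyz",s["tool_rot"]); d=np.array([x,y,z])-s["position"]
    D=Ro.from_euler("xyz",[np.pi,0,np.radians(yawdeg)])
    tw=(R.inv()*D).as_rotvec(degrees=True)
    print("pos",s["position"],"yaw",np.degrees(s["tool_rot"][2]),"-> shift mm",(R.inv().apply(d)*1000).round(1),"turn deg",tw.round(2))
E
python3 -c "
from h import *
go(.563,-.0155,.24,159.9)"
```

```text
pos [0.2722 0.5623 0.2499] yaw 154.17019585290888 -> shift mm [-513.5 -393.4   10.3] turn deg [-0.05  0.   -5.73]
```

```bash
r() { :; }; 
python3 -m crank '0.085 -0.032 -0.0246 0 0 0 0;0.085 -0.032 -0.0246 0 0 0 0;0.085 -0.032 -0.0246 0 0 0 0;0.085 -0.032 -0.0246 0 0 0 0;0.085 -0.032 -0.0246 0 0 0 0;0.085 -0.032 -0.0246 0 0 0 0;0.085 -0.032 -0.0246 0 0 0 0;0.085 -0.032 -0.0246 0 0 0 0'
python3 -m crank '0.085 -0.032 -0.0246 0 0 0 0;0.085 -0.032 -0.0246 0 0 0 0;0.085 -0.032 -0.0246 0 0 0 0;0.085 -0.032 -0.0246 0 0 0 0;0.085 -0.032 -0.0246 0 0 0 0;0.085 -0.032 -0.0246 0 0 0 0;0.085 -0.032 -0.0246 0 0 0 -2.8;0.085 -0.032 -0.0246 0 0 0 -2.9'
python3 -c "
from h import *
where();print(telemetry.observe()['qpos'])
go(.563,-.0155,.24,159.9)
f=cam('wrist');cv2.imwrite('pics/w1.png',f['pixels'][:,:,::-1]);print(f['hand_eye'])
"
```

```text
clock: 0.82
position: [0.4174, 0.272, 0.2504]
tool_rot: [3.141, 0.0, 2.691]
force: [2.0, 0.8, 0.3]
grip_width: 0.0848
finger_force: 0.0
clock: 1.48
position: [0.5637, -0.016, 0.2503]
tool_rot: [-3.141, -0.0, 2.792]
force: [0.7, 0.8, 0.4]
grip_width: 0.0852
finger_force: 0.0
t 1.48 pos [ 0.5637 -0.016   0.2503] rot [-3.1415 -0.0002  2.7922] F [0.6637 0.7909 0.4372] w 0.0852 ff 0.0
[-0.1651  0.4269  0.1203  1.7697 -0.0611  0.9489  1.2016]
pos [ 0.5637 -0.016   0.2503] yaw 159.98277394595394 -> shift mm [ 0.8  0.2 10.3] turn deg [-0.01 -0.01  0.08]
[[-0.0004 -0.9653 -0.261   0.0658]
 [ 1.     -0.0003 -0.0003  0.0003]
 [ 0.0002 -0.261   0.9653 -0.1244]
 [ 0.      0.      0.      1.    ]]
```

View pics/w1.png

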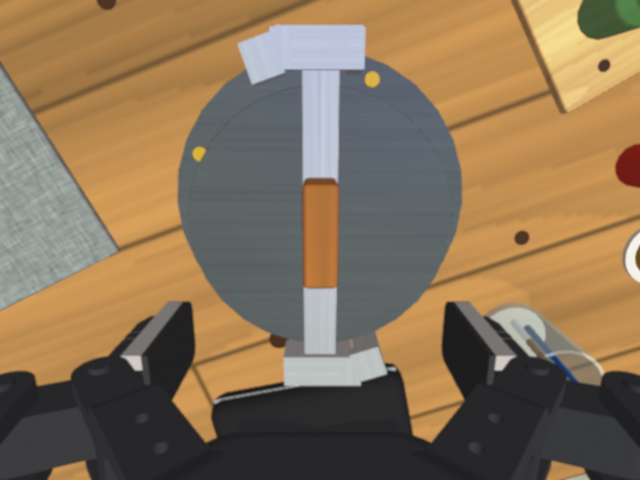

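Wrist view: the handle (brown, ~(320,233)) and the strap run vertically in the picture, so the gripper is aligned with them. The catches sit at top (325,47) and bottom (325,367), and the fingers straddle the handle line.

```bash
python3 -c "
from h import *
f=cam('wrist');H=f['hsv'];z=f['W'][...,2]
m=(z>.118)&(z<.15); m[:150]=0;m[310:]=0;m[:,:270]=0;m[:,370:]=0
print(m.sum(),rect(f['W'][m]),np.median(f['W'][m][:,2]))
d=np.zeros_like(m);d[60:330,170:470]=1;d&=(z>.08)&(z<.1)&(H[...,1]<90)
c=(f['W'][d][:,:2]*1000).astype(np.float32);print(d.sum(),cv2.minEnclosingCircle(c),np.median(f['W'][d][:,2]))
c,s,a=rect(f['W'][m]);go(c[0]/1000,c[1]/1000,.114,159.9)"
```

```text
3867 (array([563.715 , -13.9933]), array([21.7952, 65.6712]), 69.80718994140625) 0.1315610794661822
50701 ((555.2232055664062, -14.164241790771484), 100.19528198242188) 0.09283782992804968
pos [ 0.565  -0.0205  0.25  ] yaw 159.5797434029493 -> shift mm [  3.6   5.9 136. ] turn deg [-0.12  0.08 -0.32]
```

```bash
python3 -m crank '0.085 0.0036 0.0055 0.01 0 0 -0.3;0.085 0 0 0.02 0 0 0;0.085 0 0 0.02 0 0 0;0.085 0 0 0.02 0 0 0;0.085 0 0 0.02 0 0 0;0.085 0 0 0 0 0 0;0.085 0 0 0 0 0 0;0.085 0 0 0 0 0 0'
python3 -c "
from h import *
f=cam('wrist');z=f['W'][...,2]
where();go(.5635,-.0147,.115,159.9)"
```

```text
clock: 2.25
position: [0.5621, -0.0066, 0.161]
tool_rot: [3.141, 0.0, 2.796]
force: [-0.7, -0.1, 0.1]
grip_width: 0.0848
finger_force: 0.0
t 2.3 pos [ 0.5623 -0.0068  0.1614] rot [3.1409 0.0012 2.7961] F [-0.0278 -0.3956  0.2085] w 0.0845 ff 0.0
pos [ 0.5623 -0.0068  0.1614] yaw 160.20652560076402 -> shift mm [-3.7 -7.  46.4] turn deg [0.04 0.07 0.31]
```

```bash
python3 -m crank '0.085 0 0 0 0 0 0;0.085 0 0 0 0 0 0;0.085 0 0 0 0 0 0;0.085 0 0 0 0 0 0;0.085 0 0 0 0 0 0;0.085 0 0 0 0 0 0;0.085 0 0 0 0 0 0;0.085 0 0 0 0 0 0'
python3 -c "
from h import *
for i in range(3): f=cam('wrist');where()
z=f['W'][...,2]
m=(z>.118)&(z<.15); m[:100]=0;m[310:]=0;m[:,:250]=0;m[:,390:]=0
print(m.sum(),rect(f['W'][m]),np.median(f['W'][m][:,2]))
go(.5635,-.0147,.115,159.9)"
```

```text
clock: 2.97
position: [0.5619, -0.0075, 0.1603]
tool_rot: [-3.142, 0.0, 2.795]
force: [-0.2, 0.0, 0.8]
grip_width: 0.0849
finger_force: 0.0
t 3.02 pos [ 0.5619 -0.0075  0.1602] rot [-3.1415 -0.0001  2.7954] F [-0.2119  0.2727 -0.5391] w 0.0851 ff 0.0
t 3.07 pos [ 0.5619 -0.0075  0.1603] rot [-3.1416 -0.      2.7954] F [-0.6767  0.9966  0.0714] w 0.085 ff 0.0
t 3.12 pos [ 0.5619 -0.0075  0.1603] rot [-3.1416 -0.      2.7955] F [-0.1903 -0.9898  0.4402] w 0.0851 ff 0.0
4898 (array([549.0926,  -8.9479]), array([22.0427, 35.1468]), 69.6023178100586) 0.13151968163730118
pos [ 0.5619 -0.0075  0.1603] yaw 160.17014306828403 -> shift mm [-3.9 -6.3 45.3] turn deg [-0.   -0.    0.27]
```

```bash
python3 -m crank '0.085 -0.0039 -0.0063 0 0 0 0.27;0.085 0 0 0 0 0 0;0.085 0 0 0.015 0 0 0;0.085 0 0 0.015 0 0 0;0.085 0 0 0.012 0 0 0;0.085 0 0 0 0 0 0;0.085 0 0 0 0 0 0;0.085 0 0 0 0 0 0' 60
python3 -m crank '0.01 0 0 0 0 0 0;0.01 0 0 0 0 0 0;0.01 0 0 0 0 0 0;0.01 0 0 0 0 0 0;0.01 0 0 0 0 0 0;0.01 0 0 0 0 0 0;0.01 0 0 0 0 0 0;0.01 0 0 0 0 0 0'
```

```text
clock: 3.78
position: [0.5637, -0.0149, 0.1188]
tool_rot: [3.141, 0.0, 2.791]
force: [0.5, -0.3, 0.0]
grip_width: 0.085
finger_force: 0.0
clock: 4.45
position: [0.5635, -0.0147, 0.1185]
tool_rot: [3.141, 0.0, 2.791]
force: [-0.7, 0.3, 5.1]
grip_width: 0.0213
finger_force: 60.4
```

```bash
python3 -m crank '0.01 0 0 0.002 0 0 0;0.01 0 0 0.002 0 0 0;0.01 0 0 0.002 0 0 0;0.01 0 0 0.0015 0 0 0;0.01 0 0 0 0 0 0;0.01 0 0 0 0 0 0;0.01 0 0 0 0 0 0;0.01 0 0 0 0 0 0'
```

```text
clock: 5.12
position: [0.5636, -0.0147, 0.1112]
tool_rot: [3.141, 0.0, 2.791]
force: [-2.1, 0.7, 9.6]
grip_width: 0.0214
finger_force: 61.2
```

```bash
python3 -m crank '0.01 0 0 0 0 0 -5;0.01 0 0 0 0 0 -5;0.01 0 0 0 0 0 -5;0.01 0 0 0 0 0 -5;0.01 0 0 0 0 0 -5;0.01 0 0 0 0 0 0;0.01 0 0 0 0 0 0;0.01 0 0 0 0 0 0'
python3 -m crank '0.01 0 0 0 0 0 -5;0.01 0 0 0 0 0 -5;0.01 0 0 0 0 0 -5;0.01 0 0 0 0 0 0;0.01 0 0 0 0 0 0;0.01 0 0 0 0 0 0;0.01 0 0 0 0 0 0;0.01 0 0 0 0 0 0'
python3 -c "
from h import *
f=cam('top');cv2.imwrite('pics/t2.png',cv2.resize(f['pixels'][150:330,240:420,::-1],None,fx=3,fy=3));where()"
```

```text
clock: 5.78
position: [0.5641, -0.0148, 0.1113]
tool_rot: [-3.142, 0.001, -3.056]
force: [0.2, -0.8, 9.3]
grip_width: 0.0215
finger_force: 61.4
clock: 6.45
position: [0.5641, -0.0148, 0.1113]
tool_rot: [-3.141, 0.001, -2.794]
force: [0.1, -0.7, 9.2]
grip_width: 0.0211
finger_force: 61.4
t 6.5 pos [ 0.5641 -0.0148  0.1113] rot [-3.141   0.0013 -2.7942] F [ 0.2722 -0.1701  9.4038] w 0.0212 ff 61.401182413101196
```

```bash
python3 -m crank '0.01 0 0 -0.005 0 0 0;0.01 0 0 -0.007 0 0 0;0.01 0 0 -0.01 0 0 0;0.01 0 0 -0.015 0 0 0;0.01 0 0 -0.015 0 0 0;0.01 0 0 -0.015 0 0 0;0.01 0 0 0 0 0 0;0.01 0 0 0 0 0 0'
python3 -c "
from h import *
go(.4545,-.3135,.18,186)"
```

```text
clock: 7.17
position: [0.5635, -0.0148, 0.1782]
tool_rot: [-3.141, 0.001, -2.794]
force: [-0.6, -0.7, -3.3]
grip_width: 0.0212
finger_force: 59.8
pos [ 0.5635 -0.0148  0.1782] yaw -160.10400640183823 -> shift mm [ 204.2 -243.8   -1.9] turn deg [-0.01  0.05 13.9 ]
```

```bash
python3 -m crank '0.01 0 0 0 0 0 5;0.01 0 0 0 0 0 5;0.01 0 0 0 0 0 5;0.01 0 0 0 0 0 5;0.01 0 0 0 0 0 5;0.01 0 0 0 0 0 5;0.01 0 0 0 0 0 0;0.01 0 0 0 0 0 0'
python3 -c "
from h import *
go(.4545,-.3135,.18,170);print(telemetry.observe()['qpos'])"
```

```text
clock: 7.83
position: [0.563, -0.0146, 0.177]
tool_rot: [-3.141, -0.001, 2.968]
force: [0.3, -0.3, -2.2]
grip_width: 0.0213
finger_force: 59.6
pos [ 0.563  -0.0146  0.177 ] yaw 170.07399240096044 -> shift mm [  55.3 -313.1   -2.8] turn deg [-0.03 -0.08  0.07]
[-0.0977  0.5156  0.0252  1.8352 -0.0172  0.7925  1.3339]
```

```bash
python3 -m crank '0.01 0.004 -0.0224 0 0 0 0;0.01 0.004 -0.0224 0 0 0 0;0.01 0.004 -0.0224 0 0 0 0;0.01 0.004 -0.0224 0 0 0 0;0.01 0.004 -0.0224 0 0 0 0;0.01 0.004 -0.0224 0 0 0 0;0.01 0.004 -0.0224 0 0 0 0;0.01 0.004 -0.0224 0 0 0 0'
python3 -m crank '0.01 0.004 -0.0224 0 0 0 0;0.01 0.004 -0.0224 0 0 0 0;0.01 0.004 -0.0224 0 0 0 0;0.01 0.004 -0.0224 0 0 0 0;0.01 0.004 -0.0224 0 0 0 0;0.01 0.004 -0.0224 0 0 0 0;0.01 0 0 0 0 0 0;0.01 0 0 0 0 0 0'
python3 -m crank '0.01 0 0 0.02 0 0 0;0.01 0 0 0.02 0 0 0;0.01 0 0 0.02 0 0 0;0.01 0 0 0.02 0 0 0;0.01 0 0 0.02 0 0 0;0.01 0 0 0 0 0 0;0.01 0 0 0 0 0 0;0.01 0 0 0 0 0 0'
python3 -c "
from h import *
go(.4545,-.3135,.042,170);print(telemetry.observe()['qpos'])"
```

```text
clock: 8.5
position: [0.4998, -0.1865, 0.1774]
tool_rot: [3.142, -0.001, 2.969]
force: [-0.0, -0.5, -2.9]
grip_width: 0.0213
finger_force: 59.7
clock: 9.17
position: [0.4525, -0.3147, 0.1774]
tool_rot: [-3.142, -0.001, 2.966]
force: [-0.0, -0.2, -2.6]
grip_width: 0.0209
finger_force: 59.8
clock: 9.83
position: [0.4539, -0.3135, 0.0787]
tool_rot: [-3.142, 0.001, 2.967]
force: [0.3, -0.1, -3.1]
grip_width: 0.0212
finger_force: 59.6
pos [ 0.4539 -0.3135  0.0787] yaw 169.97454197892606 -> shift mm [-0.6  0.1 36.7] turn deg [-0.    0.04 -0.03]
[ 0.4715  0.6522  0.0356  1.9216 -0.0405  0.5678  1.9296]
```

```bash
python3 -m crank '0.01 0 0 0.01 0 0 0;0.01 0 0 0.01 0 0 0;0.01 0 0 0.008 0 0 0;0.01 0 0 0.004 0 0 0;0.01 0 0 0.003 0 0 0;0.01 0 0 0.002 0 0 0;0.01 0 0 0 0 0 0;0.01 0 0 0 0 0 0'
```

```text
clock: 10.5
position: [0.453, -0.3135, 0.0416]
tool_rot: [3.141, -0.0, 2.965]
force: [-6.9, 5.3, 20.3]
grip_width: 0.0215
finger_force: 63.0
```

```bash
python3 -m crank '0.085 0 0 -0.001 0 0 0;0.085 0 0 0 0 0 0;0.085 0 0 0 0 0 0;0.085 0 0 0 0 0 0;0.085 0 0 0 0 0 0;0.085 0 0 0 0 0 0;0.085 0 0 0 0 0 0;0.085 0 0 0 0 0 0' 20
python3 -m crank '0.085 0 0 -0.03 0 0 0;0.085 0 0 -0.03 0 0 0;0.085 0 0 -0.03 0 0 0;0.085 0 0 -0.03 0 0 0;0.085 0 0 -0.03 0 0 0;0.085 0 0 -0.03 0 0 0;0.085 0 0 0 0 0 0;0.085 0 0 0 0 0 0'
python3 -c "
from h import *
f=cam('wrist');cv2.imwrite('pics/w3.png',f['pixels'][:,:,::-1])
f=cam('top');cv2.imwrite('pics/t3.png',f['pixels'][:,:,::-1])
go(.486,.29,.25,170)"
```

```text
clock: 11.17
position: [0.4533, -0.3137, 0.0418]
tool_rot: [-3.142, -0.0, 2.965]
force: [0.8, -0.4, -0.9]
grip_width: 0.085
finger_force: 0.0
clock: 11.83
position: [0.4539, -0.314, 0.2232]
tool_rot: [-3.141, 0.003, 2.965]
force: [0.2, 0.0, -0.5]
grip_width: 0.0849
finger_force: 0.0
pos [ 0.453  -0.3134  0.2212] yaw 169.90298341778364 -> shift mm [ 73.3 599.9 -28.6] turn deg [ 0.02 -0.04 -0.1 ]
```

View pics/t3.png

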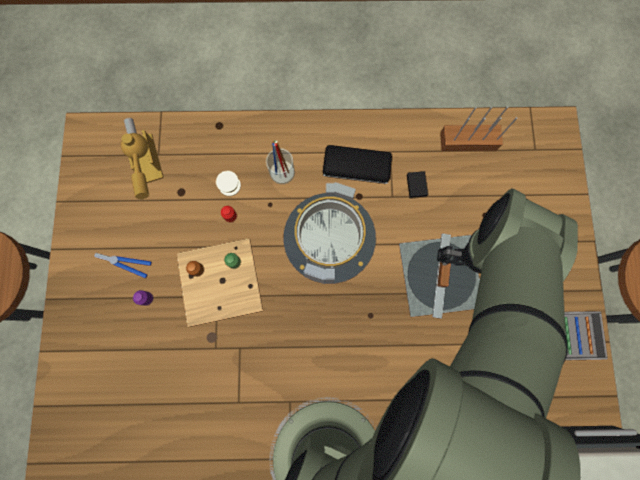

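The lid lies flat on the pad and the pot is open. Both glass pieces are still on the board. Before touching glass I'll test how the grip force behaves, using the lid's handle.

```bash
python3 -m crank '0.05 0 0 0.03 0 0 0;0.05 0 0 0.03 0 0 0;0.05 0 0 0.03 0 0 0;0.05 0 0 0.03 0 0 0;0.05 0 0 0.03 0 0 0;0.05 0 0 0.022 0 0 0;0.05 0 0 0 0 0 0;0.05 0 0 0 0 0 0' 20
python3 -m crank '0.0235 0 0 0 0 0 0;0.0235 0 0 0 0 0 0;0.0235 0 0 0 0 0 0;0.0235 0 0 0 0 0 0;0.0235 0 0 0 0 0 0;0.0235 0 0 0 0 0 0;0.0235 0 0 0 0 0 0;0.0235 0 0 0 0 0 0' | tail -2
python3 -m crank '0.0215 0 0 0 0 0 0;0.0215 0 0 0 0 0 0;0.0215 0 0 0 0 0 0;0.0215 0 0 0 0 0 0;0.0215 0 0 0 0 0 0;0.0215 0 0 0 0 0 0;0.0215 0 0 0 0 0 0;0.0215 0 0 0 0 0 0' | tail -2
python3 -m crank '0.0205 0 0 0 0 0 0;0.0205 0 0 0 0 0 0;0.0205 0 0 0 0 0 0;0.0205 0 0 0 0 0 0;0.0205 0 0 0 0 0 0;0.0205 0 0 0 0 0 0;0.0205 0 0 0 0 0 0;0.0205 0 0 0 0 0 0' | tail -2
python3 -m crank '0.015 0 0 0 0 0 0;0.015 0 0 0 0 0 0;0.015 0 0 0 0 0 0;0.015 0 0 0 0 0 0;0.015 0 0 0 0 0 0;0.015 0 0 0 0 0 0;0.015 0 0 0 0 0 0;0.015 0 0 0 0 0 0' | tail -2
```

```text
clock: 12.6
position: [0.4523, -0.3131, 0.0485]
tool_rot: [3.14, -0.003, 2.965]
force: [-0.1, -0.9, 0.1]
grip_width: 0.0498
finger_force: 0.0
grip_width: 0.0234
finger_force: 0.0
grip_width: 0.0219
finger_force: 13.0
grip_width: 0.0216
finger_force: 19.9
grip_width: 0.0213
finger_force: 19.9
```

```bash
python3 -m crank '0.06 0 0 0 0 0 0;0.06 0 0 0 0 0 0;0.06 0 0 -0.03 0 0 0;0.06 0 0 -0.035 0 0 0;0.06 0 0 -0.035 0 0 0;0.06 0 0 -0.035 0 0 0;0.06 0 0 -0.035 0 0 0;0.06 0 0 -0.03 0 0 0'
python3 -m crank '0.06 0.005 0.04 0 0 0 0;0.06 0.005 0.04 0 0 0 0;0.06 0.005 0.04 0 0 0 0;0.06 0.005 0.04 0 0 0 0;0.06 0.005 0.04 0 0 0 0;0.06 0.005 0.04 0 0 0 0;0.06 0.005 0.04 0 0 0 0;0.06 0.005 0.04 0 0 0 0'
python3 -m crank '0.06 0.005 0.04 0 0 0 0;0.06 0.005 0.04 0 0 0 0;0.06 0.005 0.04 0 0 0 0;0.06 0.005 0.04 0 0 0 0;0.06 0.005 0.04 0 0 0 0;0.06 0.005 0.04 0 0 0 0;0.06 0.005 0.04 0 0 0 0;0.06 0 0 0 0 0 0' | tail -5
python3 -m crank '0.06 0 0 0 0 0 0;0.06 0 0 0 0 0 0;0.06 0 0 0 0 0 0;0.06 0 0 0 0 0 0;0.06 0 0 0 0 0 0;0.06 0 0 0 0 0 0;0.06 0 0 0 0 0 0;0.06 0 0 0 0 0 0' | tail -5
python3 -c "
from h import *
f=cam('wrist');cv2.imwrite('pics/w4.png',f['pixels'][:,:,::-1]);where()
"
```

```text
clock: 15.93
position: [0.4532, -0.3137, 0.2522]
tool_rot: [-3.141, 0.001, 2.965]
force: [0.4, 0.4, -0.2]
grip_width: 0.0597
finger_force: 0.0
clock: 16.6
position: [0.4697, 0.0102, 0.2499]
tool_rot: [-3.142, 0.0, 2.965]
force: [1.4, -0.4, -0.2]
grip_width: 0.06
finger_force: 0.0
position: [0.4831, 0.2982, 0.2494]
tool_rot: [3.138, -0.001, 2.973]
force: [-1.7, 0.8, -0.5]
grip_width: 0.0601
finger_force: 0.0
position: [0.4848, 0.29, 0.2499]
tool_rot: [3.142, 0.0, 2.965]
force: [0.4, 0.3, 0.6]
grip_width: 0.06
finger_force: 0.0
t 17.98 pos [0.4847 0.2901 0.2498] rot [-3.1416  0.      2.9651] F [-0.1626 -0.5597 -0.8933] w 0.0599 ff 0.0
```

View pics/w4.png

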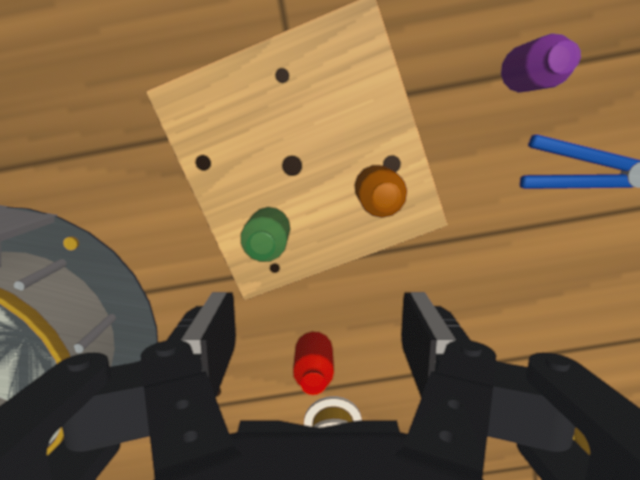

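Wrist view: green at ~(264,240) and amber at ~(382,190), both upright on the board. Only two pieces are present. Purple (540,60) and red (314,370) are off the board.

```bash
cat >> h.py <<'E'
def glass(f,hlo,hhi,zb=.012):
    W=f["W"];z=W[...,2];H=f["hsv"]; m=(H[...,0]>=hlo)&(H[...,0]<=hhi)&(H[...,1]>120)&(z>zb+.015)&(z<zb+.075)
    n,l,st,ce=cv2.connectedComponentsWithStats(m.astype(np.uint8))
    for i in range(1,n):
        if st[i,4]<80: continue
        P=W[l==i]; t=P[P[:,2]>zb+.056]
        if len(t)<20: continue
        c,r=cv2.minEnclosingCircle((t[:,:2]*1000).astype(np.float32)); print("px",ce[i].round(),"n",len(P),"top centre",np.array(c),"r",round(r,1),"z",np.median(t[:,2]),"body box",rect(P)[:2])
E
python3 -c "
from h import *
f=cam('wrist');print('green');glass(f,40,85);print('amber');glass(f,5,18)
"
```

```text
green
px [258. 251.] n 200 top centre [497.7477 243.6934] r 10.8 z 0.07474395820995264 body box (array([499.9504, 242.1998]), array([21.4016, 15.2309]))
amber
px [381. 191.] n 2071 top centre [477.7943 342.0689] r 11.3 z 0.07471714514376745 body box (array([477.474 , 342.0206]), array([36.9796, 37.2326]))
```

```bash
python3 -c "
from h import *
go(.4776,.342,.043,170)"
```

```text
pos [0.4848 0.2901 0.2498] yaw 169.88691792931536 -> shift mm [ 16.2  49.8 206.8] turn deg [ 0.    0.   -0.11]
```

```bash
python3 -m crank '0.06 0.008 0.025 0.02 0 0 0;0.06 0.0082 0.0248 0.03 0 0 0;0.06 0 0 0.03 0 0 0;0.06 0 0 0.02 0 0 0;0.06 0 0 0 0 0 0;0.06 0 0 0 0 0 0;0.06 0 0 0 0 0 0;0.06 0 0 0 0 0 0'
python3 -c "
from h import *
f=cam('wrist');glass(f,5,18);go(.4776,.342,.043,170);cv2.imwrite('pics/w5.png',f['pixels'][:,:,::-1])"
```

```text
clock: 18.7
position: [0.4783, 0.3423, 0.1515]
tool_rot: [3.14, 0.002, 2.965]
force: [0.7, -0.5, 0.2]
grip_width: 0.0598
finger_force: 0.0
px [317. 244.] n 4014 top centre [477.7567 342.1382] r 11.2 z 0.07468899791652375 body box (array([477.4289, 342.1779]), array([37.024 , 37.3195]))
pos [0.4782 0.3423 0.1514] yaw 169.87298474480892 -> shift mm [  0.7  -0.6 108.4] turn deg [ 0.09  0.09 -0.13]
```

View pics/w5.png

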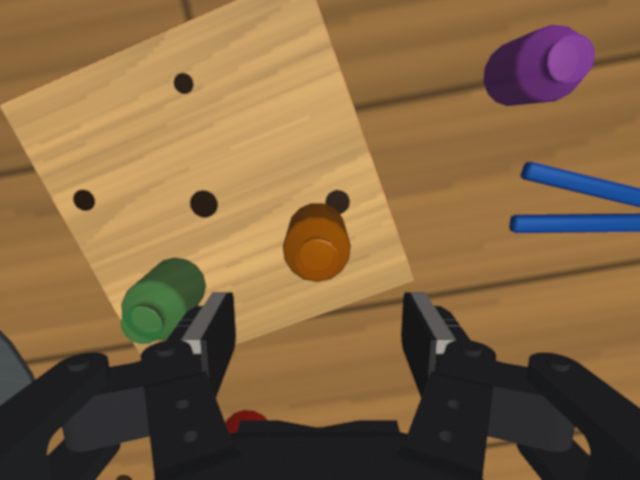

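Amber (317,245) is centred between the fingers, and the green one clears the left finger. Next I go down and close in small steps.

```bash
python3 -m crank '0.06 0.0007 -0.0004 0.02 0 0 0;0.06 0 0 0.02 0 0 0;0.06 0 0 0.02 0 0 0;0.06 0 0 0.02 0 0 0;0.06 0 0 0.02 0 0 0;0.06 0 0 0.008 0 0 0;0.06 0 0 0 0 0 0;0.06 0 0 0 0 0 0'
python3 -m crank '0.05 0 0 0 0 0 0;0.045 0 0 0 0 0 0;0.042 0 0 0 0 0 0;0.0405 0 0 0 0 0 0;0.0395 0 0 0 0 0 0;0.0385 0 0 0 0 0 0;0.038 0 0 0 0 0 0;0.038 0 0 0 0 0 0'
```

```text
clock: 19.42
position: [0.4771, 0.342, 0.0427]
tool_rot: [3.141, 0.0, 2.965]
force: [0.5, -0.1, -0.2]
grip_width: 0.0599
finger_force: 0.0
clock: 20.08
position: [0.4768, 0.3418, 0.0418]
tool_rot: [3.141, 0.0, 2.965]
force: [0.3, -0.1, 0.2]
grip_width: 0.0379
finger_force: 0.2
```

```bash
python3 -m crank '0.0379 0 0 0 0 0 0;0.0379 0 0 0 0 0 0;0.0378 0 0 0 0 0 0;0.0378 0 0 0 0 0 0;0.0377 0 0 0 0 0 0;0.0377 0 0 0 0 0 0;0.0377 0 0 0 0 0 0;0.0377 0 0 0 0 0 0'
```

```text
clock: 20.75
position: [0.4768, 0.3419, 0.0419]
tool_rot: [3.141, 0.0, 2.965]
force: [0.3, 0.7, 2.7]
grip_width: 0.0381
finger_force: 5.6
```

```bash
python3 -m crank '0.0376 0 0 0 0 0 0;0.0376 0 0 0 0 0 0;0.0376 0 0 -0.005 0 0 0;0.0376 0 0 -0.01 0 0 0;0.0376 0 0 -0.02 0 0 0;0.0376 0 0 -0.025 0 0 0;0.0376 0 0 -0.025 0 0 0;0.0376 0 0 -0.025 0 0 0'
python3 -c "
from h import *
# open pot: catches and rim from top cam
f=cam('top');W=f['W'];z=W[...,2];H=f['hsv']
roi=np.zeros(z.shape,bool);roi[170:300,270:390]=1
b=roi&(H[...,0]>=12)&(H[...,0]<=30)&(H[...,1]>110)&(z>.07)&(z<.11)
c=(W[b][:,:2]*1000).astype(np.float32);print('collar',b.sum(),cv2.minEnclosingCircle(c),cv2.fitEllipse(c),np.median(W[b][:,2]))
k=roi&(z>.088)&(H[...,1]<60)&(H[...,2]>110);n,l,st,ce=cv2.connectedComponentsWithStats(k.astype(np.uint8))
for i in range(1,n):
  if st[i,4]>40: print('catch',st[i,4],ce[i],np.nanmean(W[l==i],0),rect(W[l==i]))
where();go(.5335,-.0095,.14,170)"
```

```text
clock: 21.42
position: [0.4766, 0.3415, 0.1537]
tool_rot: [-3.141, -0.0, 2.965]
force: [0.3, 0.7, -1.4]
grip_width: 0.0376
finger_force: 7.9
collar 400 ((606.4501953125, 16.703022003173828), 144.5284881591797) ((564.3956298828125, -13.651654243469238), (173.86654663085938, 189.580810546875), 124.76315307617188) 0.08882658744146377
catch 281 [339.8861 189.1032] [ 0.6706 -0.0428  0.0974] (array([671.2596, -42.7464]), array([77.0989, 31.3947]), 77.11038208007812)
catch 331 [319.5801 272.2145] [0.4543 0.0129 0.0976] (array([454.7258,  12.9651]), array([76.9511, 31.1167]), 76.30371856689453)
t 21.47 pos [0.4781 0.3427 0.1583] rot [3.1375 0.0037 2.9649] F [3.3804 2.2805 4.8294] w 0.0377 ff 7.929523602069821
pos [0.4781 0.3427 0.1583] yaw 169.87813928473338 -> shift mm [-116.3 -337.1   17.4] turn deg [ 0.23  0.21 -0.12]
```

```bash
python3 -m crank '0.0376 -0.003 -0.0085 0 0 0 0;0.0376 -0.005 -0.015 0 0 0 0;0.0376 -0.007 -0.02 0 0 0 0;0.0376 -0.008 -0.023 0 0 0 0;0.0376 -0.008 -0.023 0 0 0 0;0.0376 -0.008 -0.023 0 0 0 0;0.0376 -0.008 -0.023 0 0 0 0;0.0376 -0.008 -0.023 0 0 0 0'
python3 -m crank '0.0376 -0.008 -0.023 0 0 0 0;0.0376 -0.008 -0.023 0 0 0 0;0.0376 -0.008 -0.023 0 0 0 0;0.0376 -0.008 -0.023 0 0 0 0;0.0376 -0.008 -0.023 0 0 0 0;0.0376 -0.007 -0.02 0 0 0 0;0.0376 -0.005 -0.015 0 0 0 0;0.0376 -0.003 -0.0085 0 0 0 0'
python3 -m crank '0.0376 0 0 0 0 0 0;0.0376 0 0 0 0 0 0;0.0376 0 0 0 0 0 0;0.0376 0 0 0 0 0 0;0.0376 0 0 0 0 0 0;0.0376 0 0 0 0 0 0;0.0376 0 0 0 0 0 0;0.0376 0 0 0 0 0 0'
python3 -c "
from h import *
go(.5335,-.0095,.036,170)
f=cam('wrist');cv2.imwrite('pics/w6.png',f['pixels'][:,:,::-1])"
```

```text
clock: 22.13
position: [0.5024, 0.173, 0.1509]
tool_rot: [-3.14, -0.002, 2.964]
force: [0.4, 0.1, -0.8]
grip_width: 0.0379
finger_force: 7.9
clock: 22.8
position: [0.5284, 0.0067, 0.151]
tool_rot: [-3.14, -0.002, 2.962]
force: [0.2, -0.0, -1.7]
grip_width: 0.0378
finger_force: 7.9
clock: 23.47
position: [0.5294, 0.0106, 0.1518]
tool_rot: [3.142, 0.0, 2.966]
force: [-0.5, -0.5, -1.5]
grip_width: 0.038
finger_force: 7.9
pos [0.5294 0.0106 0.1518] yaw 169.92059153698918 -> shift mm [ -7.5 -19.1 115.8] turn deg [ 0.    0.   -0.08]
```

View pics/w6.png

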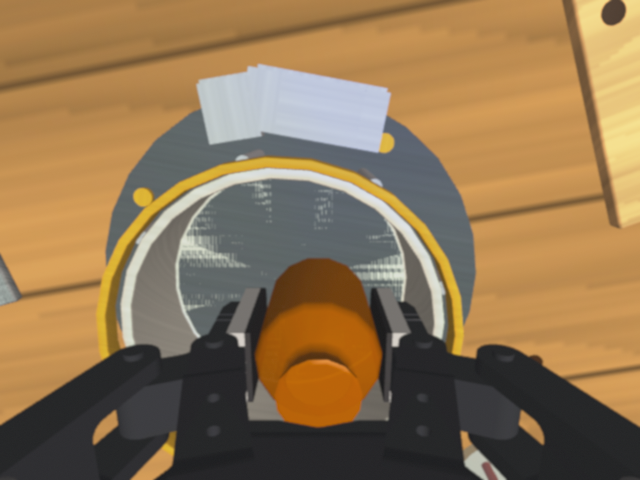

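Amber is held upright over the pot (glass at ~(318,340), pot mouth centred ~(280,290)). I'll correct the position and lower it.

```bash
python3 -m crank '0.0376 -0.0025 -0.006 0 0 0 0;0.0376 -0.005 -0.013 0 0 0 0;0.0376 0 0 0.01 0 0 0;0.0376 0 0 0.015 0 0 0;0.0376 0 0 0.02 0 0 0;0.0376 0 0 0.02 0 0 0;0.0376 0 0 0 0 0 0;0.0376 0 0 0 0 0 0'
python3 -m crank '0.0376 0 0 0.015 0 0 0;0.0376 0 0 0.015 0 0 0;0.0376 0 0 0.01 0 0 0;0.0376 0 0 0.006 0 0 0;0.0376 0 0 0.003 0 0 0;0.0376 0 0 0 0 0 0;0.0376 0 0 0 0 0 0;0.0376 0 0 0 0 0 0'
```

```text
clock: 24.18
position: [0.5329, -0.0097, 0.0862]
tool_rot: [-3.141, -0.002, 2.965]
force: [0.1, 0.0, -1.2]
grip_width: 0.0378
finger_force: 7.9
clock: 24.85
position: [0.5338, -0.0096, 0.0385]
tool_rot: [3.141, 0.001, 2.965]
force: [-0.0, 0.3, -0.8]
grip_width: 0.0377
finger_force: 8.0
```

```bash
python3 -m crank '0.0376 0 0 0.001 0 0 0;0.0376 0 0 0.001 0 0 0;0.0376 0 0 0.0005 0 0 0;0.0376 0 0 0.0005 0 0 0;0.0376 0 0 0.0005 0 0 0;0.0376 0 0 0 0 0 0;0.0376 0 0 0 0 0 0;0.0376 0 0 0 0 0 0'
```

```text
clock: 25.52
position: [0.5336, -0.0096, 0.0346]
tool_rot: [-3.142, 0.0, 2.965]
force: [-1.3, -0.1, 6.2]
grip_width: 0.0376
finger_force: 8.6
```

Contact with the floor. Release, retreat, and head back to the green piece.

```bash
python3 -m crank '0.0385 0 0 0 0 0 0;0.04 0 0 0 0 0 0;0.043 0 0 0 0 0 0;0.048 0 0 0 0 0 0;0.055 0 0 0 0 0 0;0.055 0 0 -0.01 0 0 0;0.055 0 0 -0.02 0 0 0;0.055 0 0 -0.02 0 0 0'
python3 -m crank '0.055 0 0 -0.035 0 0 0;0.055 0 0 -0.035 0 0 0;0.055 0 0 -0.035 0 0 0;0.06 0 0 -0.035 0 0 0;0.06 0.01 0.025 -0.02 0 0 0;0.06 0.01 0.03 0 0 0 0;0.06 0.01 0.03 0 0 0 0;0.06 0.01 0.03 0 0 0 0'
python3 -m crank '0.06 0.01 0.03 0 0 0 0;0.06 0.01 0.03 0 0 0 0;0.06 0.01 0.03 0 0 0 0;0.06 0 0.025 0 0 0 0;0.06 0 0 0 0 0 0;0.06 0 0 0 0 0 0;0.06 0 0 0 0 0 0;0.06 0 0 0 0 0 0'
python3 -c "
from h import *
f=cam('wrist');glass(f,40,85);cv2.imwrite('pics/w7.png',f['pixels'][:,:,::-1])
f=cam('top');glass(f,40,85);glass(f,5,18);glass(f,5,18,.005);go(.498,.2425,.042,170);cv2.imwrite('pics/t7.png',f['pixels'][:,:,::-1])"
```

```text
clock: 26.18
position: [0.533, -0.0096, 0.0851]
tool_rot: [-3.141, -0.001, 2.965]
force: [0.1, -0.3, 0.8]
grip_width: 0.0554
finger_force: 0.0
clock: 26.85
position: [0.5138, 0.1118, 0.2456]
tool_rot: [3.141, 0.001, 2.965]
force: [0.5, 0.2, -0.5]
grip_width: 0.0598
finger_force: 0.0
clock: 27.52
position: [0.505, 0.2279, 0.2446]
tool_rot: [-3.141, 0.0, 2.964]
force: [1.2, 0.6, 0.3]
grip_width: 0.06
finger_force: 0.0
px [339. 214.] n 171 top centre [498.0358 243.7148] r 10.6 z 0.07461329608057887 body box (array([502.4977, 242.9233]), array([20.8727, 17.5288]))
px [328. 245.] n 154 top centre [532.8792 -10.2083] r 10.8 z 0.06737811952672867 body box (array([533.1378,  -9.9793]), array([31.5211, 36.2771]))
pos [0.5051 0.2281 0.2446] yaw 169.815779163967 -> shift mm [  9.6  13.  202.5] turn deg [-0.01  0.01 -0.18]
```

View pics/t7.png

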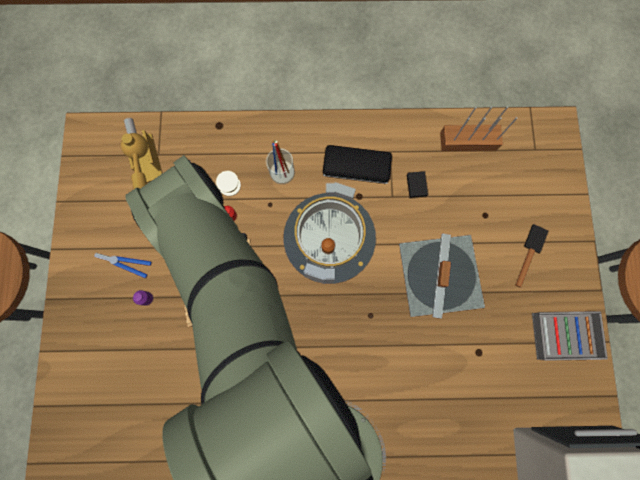

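Amber stands in the pot (328,245), and the lid on the pad is unchanged. Now the green piece.

```bash
python3 -m crank '0.06 0.0096 0.014 0.01 0 0 0;0.06 0 0 0.03 0 0 0;0.06 0 0 0.03 0 0 0;0.06 0 0 0.024 0 0 0;0.06 0 0 0 0 0 0;0.06 0 0 0 0 0 0;0.06 0 0 0 0 0 0;0.06 0 0 0 0 0 0'
python3 -c "
from h import *
f=cam('wrist');
W=f['W'];z=W[...,2];H=f['hsv'];m=(H[...,0]>=40)&(H[...,0]<=85)&(H[...,1]>50)&(z>.025)&(z<.09);m[:,:200]=0;m[:,440:]=0
P=W[m];t=P[P[:,2]>.068];print(len(P),rect(P)[:2],cv2.minEnclosingCircle((t[:,:2]*1000).astype(np.float32)))
go(.4975,.2427,.042,170)"
```

```text
clock: 28.28
position: [0.4987, 0.2448, 0.152]
tool_rot: [3.14, 0.002, 2.965]
force: [-0.3, 0.4, 0.4]
grip_width: 0.06
finger_force: 0.0
3865 (array([496.6534, 244.1164]), array([35.8085, 36.7061])) ((497.4400634765625, 244.08363342285156), 11.38068962097168)
pos [0.4986 0.2448 0.1519] yaw 169.87746375887414 -> shift mm [  1.   -2.4 109.9] turn deg [ 0.08  0.1  -0.12]
```

```bash
python3 -m crank '0.06 0.0014 -0.001 0.02 0 0 0;0.06 0 0 0.02 0 0 0;0.06 0 0 0.02 0 0 0;0.06 0 0 0.02 0 0 0;0.06 0 0 0.02 0 0 0;0.06 0 0 0.009 0 0 0;0.06 0 0 0 0 0 0;0.06 0 0 0 0 0 0'
python3 -m crank '0.05 0 0 0 0 0 0;0.045 0 0 0 0 0 0;0.042 0 0 0 0 0 0;0.0405 0 0 0 0 0 0;0.0395 0 0 0 0 0 0;0.0385 0 0 0 0 0 0;0.038 0 0 0 0 0 0;0.038 0 0 0 0 0 0'
python3 -m crank '0.0379 0 0 0 0 0 0;0.0379 0 0 0 0 0 0;0.0378 0 0 0 0 0 0;0.0378 0 0 0 0 0 0;0.0377 0 0 0 0 0 0;0.0377 0 0 0 0 0 0;0.0377 0 0 0 0 0 0;0.0377 0 0 0 0 0 0'
```

```text
clock: 29.0
position: [0.4967, 0.244, 0.0421]
tool_rot: [3.141, 0.0, 2.965]
force: [0.8, 0.2, 0.3]
grip_width: 0.0599
finger_force: 0.0
clock: 29.67
position: [0.4964, 0.2439, 0.0413]
tool_rot: [3.142, 0.0, 2.965]
force: [0.5, -0.4, -0.8]
grip_width: 0.038
finger_force: 0.1
clock: 30.33
position: [0.4963, 0.2438, 0.0413]
tool_rot: [-3.142, 0.0, 2.965]
force: [-0.7, 0.3, 3.4]
grip_width: 0.0377
finger_force: 5.7
```

Lift. The second glass's place is 30 mm on the other side of the axis, at (0.5925, −0.020).

```bash
python3 -m crank '0.0376 0 0 0 0 0 0;0.0376 0 0 0 0 0 0;0.0376 0 0 -0.005 0 0 0;0.0376 0 0 -0.01 0 0 0;0.0376 0 0 -0.02 0 0 0;0.0376 0 0 -0.025 0 0 0;0.0376 0 0 -0.03 0 0 0;0.0376 0 0 -0.025 0 0 0'
python3 -m crank '0.0376 0 0 -0.005 0 0 0;0.0376 0 0 0 0 0 0;0.0376 0 0 0 0 0 0;0.0376 0 0 0 0 0 0;0.0376 0 0 0 0 0 0;0.0376 0 0 0 0 0 0;0.0376 0 0 0 0 0 0;0.0376 0 0 0 0 0 0'
python3 -c "
from h import *
go(.5925,-.020,.16,170)"
```

```text
clock: 31.0
position: [0.4963, 0.2438, 0.1587]
tool_rot: [3.141, 0.0, 2.965]
force: [0.7, 0.5, -2.7]
grip_width: 0.038
finger_force: 8.0
clock: 31.67
position: [0.4962, 0.2438, 0.1609]
tool_rot: [-3.141, -0.001, 2.965]
force: [-1.0, 0.5, -2.0]
grip_width: 0.038
finger_force: 8.0
pos [0.4962 0.2438 0.1609] yaw 169.90263816800993 -> shift mm [-141.  -242.8    0.9] turn deg [-0.03 -0.03 -0.1 ]
```

```bash
python3 -m crank '0.0376 -0.0025 -0.0043 0 0 0 0;0.0376 -0.005 -0.0086 0 0 0 0;0.0376 -0.0105 -0.0181 0 0 0 0;0.0376 -0.0105 -0.0181 0 0 0 0;0.0376 -0.0105 -0.0181 0 0 0 0;0.0376 -0.0105 -0.0181 0 0 0 0;0.0376 -0.0105 -0.0181 0 0 0 0;0.0376 -0.0105 -0.0181 0 0 0 0' | tail -1
python3 -m crank '0.0376 -0.0105 -0.0181 0 0 0 0;0.0376 -0.0105 -0.0181 0 0 0 0;0.0376 -0.0105 -0.0181 0 0 0 0;0.0376 -0.0105 -0.0181 0 0 0 0;0.0376 -0.0105 -0.0181 0 0 0 0;0.0376 -0.0105 -0.0181 0 0 0 0;0.0376 -0.005 -0.0086 0 0 0 0;0.0376 -0.0025 -0.0043 0 0 0 0' | tail -1
python3 -m crank '0.0376 0 0 0 0 0 0;0.0376 0 0 0 0 0 0;0.0376 0 0 0 0 0 0;0.0376 0 0 0 0 0 0;0.0376 0 0 0 0 0 0;0.0376 0 0 0 0 0 0;0.0376 0 0 0 0 0 0;0.0376 0 0 0 0 0 0'
python3 -c "
from h import *
f=cam('top');glass(f,5,18,.005)
go(.5925,-.020,.0385,170)"
```

```text
finger_force: 8.0
finger_force: 8.0
clock: 33.67
position: [0.5925, -0.02, 0.1613]
tool_rot: [-3.142, 0.0, 2.966]
force: [-0.7, -0.2, -0.8]
grip_width: 0.0374
finger_force: 8.0
pos [ 0.5926 -0.02    0.1613] yaw 169.9052289738749 -> shift mm [  0.1   0.  122.8] turn deg [-0.    0.   -0.09]
```

```bash
python3 -m crank '0.0376 0 0 0.01 0 0 0;0.0376 0 0 0.02 0 0 0;0.0376 0 0 0.02 0 0 0;0.0376 0 0 0.02 0 0 0;0.0376 0 0 0.015 0 0 0;0.0376 0 0 0 0 0 0;0.0376 0 0 0 0 0 0;0.0376 0 0 0 0 0 0'
python3 -m crank '0.0376 0 0 0.012 0 0 0;0.0376 0 0 0.012 0 0 0;0.0376 0 0 0.008 0 0 0;0.0376 0 0 0.004 0 0 0;0.0376 0 0 0.002 0 0 0;0.0376 0 0 0 0 0 0;0.0376 0 0 0 0 0 0;0.0376 0 0 0 0 0 0'
python3 -m crank '0.0376 0 0 0.001 0 0 0;0.0376 0 0 0.0005 0 0 0;0.0376 0 0 0.0005 0 0 0;0.0376 0 0 0.0005 0 0 0;0.0376 0 0 0.0005 0 0 0;0.0376 0 0 0 0 0 0;0.0376 0 0 0 0 0 0;0.0376 0 0 0 0 0 0'
```

```text
clock: 34.38
position: [0.5929, -0.0201, 0.0769]
tool_rot: [3.141, 0.001, 2.965]
force: [0.4, -0.2, -1.4]
grip_width: 0.0376
finger_force: 8.0
clock: 35.05
position: [0.5928, -0.0201, 0.0387]
tool_rot: [3.142, 0.001, 2.965]
force: [-0.1, 0.4, -1.1]
grip_width: 0.0376
finger_force: 8.0
clock: 35.72
position: [0.5925, -0.0201, 0.0353]
tool_rot: [-3.142, -0.0, 2.965]
force: [-0.0, 0.9, -1.8]
grip_width: 0.0375
finger_force: 8.0
```

```bash
python3 -m crank '0.0376 0 0 0.0005 0 0 0;0.0376 0 0 0.0005 0 0 0;0.0376 0 0 0.0002 0 0 0;0.0376 0 0 0 0 0 0;0.0385 0 0 0 0 0 0;0.04 0 0 0 0 0 0;0.043 0 0 0 0 0 0;0.048 0 0 0 0 0 0'
python3 -m crank '0.055 0 0 0 0 0 0;0.055 0 0 -0.01 0 0 0;0.055 0 0 -0.02 0 0 0;0.055 0 0 -0.03 0 0 0;0.055 0 0 -0.035 0 0 0;0.055 0 0 -0.035 0 0 0;0.055 0 0 -0.035 0 0 0;0.055 0 0 0 0 0 0'
python3 -c "
from h import *
go(.453,-.3135,.2,170);"
```

```text
clock: 36.38
position: [0.5926, -0.0201, 0.0341]
tool_rot: [-3.142, 0.0, 2.965]
force: [-0.3, -0.1, -0.2]
grip_width: 0.0483
finger_force: 0.0
clock: 37.05
position: [0.5951, -0.0201, 0.2064]
tool_rot: [3.14, 0.009, 2.965]
force: [0.3, 0.6, 0.6]
grip_width: 0.0551
finger_force: 0.0
pos [ 0.5951 -0.0201  0.2064] yaw 169.8804710451949 -> shift mm [  88.3 -313.8    5.1] turn deg [ 0.1   0.51 -0.12]
```

```bash
python3 -m crank '0.06 0.0054 -0.0196 0 0 0 0;0.06 0.0054 -0.0196 0 0 0 0;0.06 0.0054 -0.0196 0 0 0 0;0.06 0.0054 -0.0196 0 0 0 0;0.06 0.0054 -0.0196 0 0 0 0;0.06 0.0054 -0.0196 0 0 0 0;0.06 0.0054 -0.0196 0 0 0 0;0.06 0.0054 -0.0196 0 0 0 0' | tail -1
python3 -m crank '0.06 0.0054 -0.0196 0 0 0 0;0.06 0.0054 -0.0196 0 0 0 0;0.06 0.0054 -0.0196 0 0 0 0;0.06 0.0054 -0.0196 0 0 0 0;0.06 0.0054 -0.0196 0 0 0 0;0.06 0.0054 -0.0196 0 0 0 0;0.06 0.0054 -0.0196 0 0 0 0;0.06 0.0054 -0.0196 0 0 0 0' | tail -1
python3 -m crank '0.06 0 0 0 0 0 0;0.06 0 0 0 0 0 0;0.06 0 0 0 0 0 0;0.06 0 0 0 0 0 0;0.06 0 0 0 0 0 0;0.06 0 0 0 0 0 0;0.06 0 0 0 0 0 0;0.06 0 0 0 0 0 0'
python3 -c "
from h import *
f=cam('wrist');z=f['W'][...,2]
m=(z>.042)&(z<.07);m[:100]=0;m[320:]=0;m[:,:260]=0;m[:,380:]=0
print(m.sum(),rect(f['W'][m]),np.median(f['W'][m][:,2]))
go(.453,-.3135,.0425,170)
f=cam('top');glass(f,5,18,.005);glass(f,40,85,.005);cv2.imwrite('pics/t8.png',f['pixels'][:,:,::-1])"
```

```text
finger_force: 0.0
finger_force: 0.0
clock: 39.05
position: [0.4526, -0.3135, 0.1991]
tool_rot: [3.142, 0.0, 2.966]
force: [0.2, -0.6, 0.2]
grip_width: 0.0601
finger_force: 0.0
3163 (array([ 453.422 , -313.1111]), array([22.0726, 66.3005]), 79.52233123779297) 0.05451967507735872
pos [ 0.4526 -0.3135  0.1991] yaw 169.9149706045602 -> shift mm [ -0.4   0.1 156.6] turn deg [ 0.   -0.   -0.09]
px [328. 245.] n 153 top centre [533.4153 -10.3763] r 11.0 z 0.0672254697342598 body box (array([532.9297, -10.0667]), array([31.698, 36.034]))
```

View pics/t8.png

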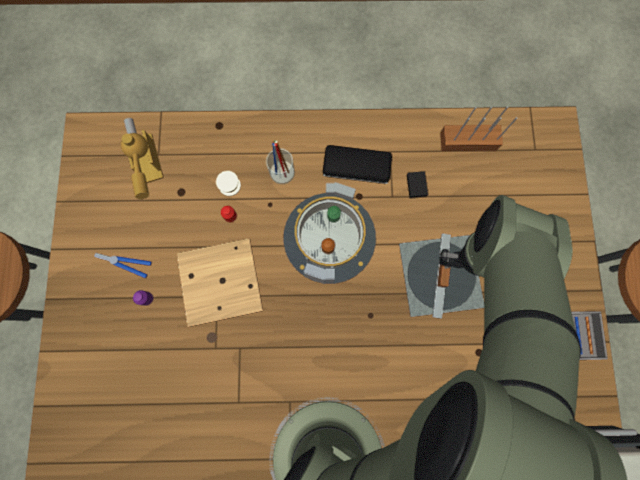

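Both pieces stand in the pot (green (334,214), amber (328,245)) and the board is empty. Now pick up the lid.

```bash
python3 -m crank '0.06 -0.0008 0.0005 0.02 0 0 -0.2;0.06 0 0 0.03 0 0 0;0.06 0 0 0.03 0 0 0;0.06 0 0 0.03 0 0 0;0.06 0 0 0.03 0 0 0;0.06 0 0 0.016 0 0 0;0.06 0 0 0 0 0 0;0.06 0 0 0 0 0 0' 60
python3 -m crank '0.01 0 0 0 0 0 0;0.01 0 0 0 0 0 0;0.01 0 0 0 0 0 0;0.01 0 0 0 0 0 0;0.01 0 0 0 0 0 0;0.01 0 0 0 0 0 0;0.01 0 0 0 0 0 0;0.01 0 0 0 0 0 0'
python3 -m crank '0.01 0 0 -0.01 0 0 0;0.01 0 0 -0.02 0 0 0;0.01 0 0 -0.025 0 0 0;0.01 0 0 -0.025 0 0 0;0.01 0 0 -0.025 0 0 0;0.01 0 0 -0.025 0 0 0;0.01 0 0 -0.005 0 0 0;0.01 0 0 0 0 0 0'
python3 -c "
from h import *
go(.563,-.0148,.178,170)"
```

```text
clock: 39.82
position: [0.4532, -0.3131, 0.0429]
tool_rot: [3.141, -0.001, 2.969]
force: [0.2, -0.3, 0.1]
grip_width: 0.0601
finger_force: 0.0
clock: 40.48
position: [0.4539, -0.3138, 0.0445]
tool_rot: [-3.141, 0.002, 2.968]
force: [-1.5, 1.2, 12.4]
grip_width: 0.0212
finger_force: 59.6
clock: 41.15
position: [0.4539, -0.3138, 0.1802]
tool_rot: [-3.14, 0.003, 2.969]
force: [0.4, -0.2, -3.2]
grip_width: 0.0211
finger_force: 59.4
pos [ 0.4539 -0.3138  0.1802] yaw 170.08668763644974 -> shift mm [-56.  313.3   2. ] turn deg [-0.08  0.18  0.09]
```

```bash
python3 -m crank '0.01 -0.004 0.0224 0 0 0 0;0.01 -0.004 0.0224 0 0 0 0;0.01 -0.004 0.0224 0 0 0 0;0.01 -0.004 0.0224 0 0 0 0;0.01 -0.004 0.0224 0 0 0 0;0.01 -0.004 0.0224 0 0 0 0;0.01 -0.004 0.0224 0 0 0 0;0.01 -0.004 0.0224 0 0 0 0' | tail -1
python3 -m crank '0.01 -0.004 0.0224 0 0 0 0;0.01 -0.004 0.0224 0 0 0 0;0.01 -0.004 0.0224 0 0 0 0;0.01 -0.004 0.0224 0 0 0 0;0.01 -0.004 0.0224 0 0 0 0;0.01 -0.004 0.0224 0 0 0 0;0.01 0 0 0 0 0 -5;0.01 0 0 0 0 0 -5' | tail -1
python3 -m crank '0.01 0 0 0 0 0 -5;0.01 0 0 0 0 0 -5;0.01 0 0 0 0 0 -5;0.01 0 0 0 0 0 -5;0.01 0 0 0 0 0 0;0.01 0 0 0 0 0 0;0.01 0 0 0 0 0 0;0.01 0 0 0 0 0 0' 
python3 -c "
from h import *
f=cam('wrist');cv2.imwrite('pics/w9.png',f['pixels'][:,:,::-1])
go(.563,-.0148,.178,-160.1)
f=cam('top');W=f['W'];z=W[...,2];H=f['hsv'];m=np.zeros(z.shape,bool);m[170:300,270:390]=1
m&=(z>.14)&(z<.175)&(H[...,1]<90);print(m.sum(),rect(W[m]),np.median(W[m][:,2]))
"
```

```text
finger_force: 59.4
finger_force: 59.6
clock: 43.15
position: [0.5623, -0.014, 0.1778]
tool_rot: [3.141, -0.001, -2.793]
force: [0.5, -0.5, -3.1]
grip_width: 0.021
finger_force: 59.6
pos [ 0.5623 -0.014   0.1779] yaw -159.99446606995622 -> shift mm [-0.3 -1.  -0.1] turn deg [ 0.   -0.02  0.11]
1055 (array([533.6161,  38.9613]), array([165.0323,  61.8123]), 26.795867919921875) 0.14849883291427224
```

View pics/w9.png

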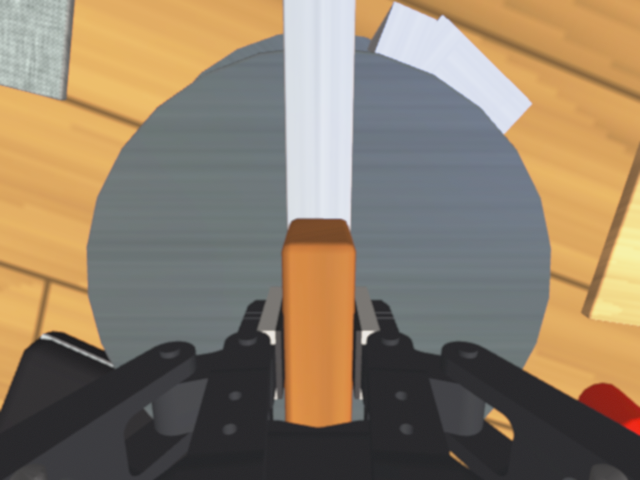

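The lid is held square to the tool (handle centred at x≈319), clear of the catch (460,60).

```bash
python3 -m crank '0.01 -0.0008 -0.0011 0.005 0 0 0;0.01 0 0 0.01 0 0 0;0.01 0 0 0.015 0 0 0;0.01 0 0 0.012 0 0 0;0.01 0 0 0.005 0 0 0;0.01 0 0 0 0 0 0;0.01 0 0 0 0 0 0;0.01 0 0 0 0 0 0' 
python3 -m crank '0.01 0 0 0.001 0 0 0;0.01 0 0 0.001 0 0 0;0.01 0 0 0.001 0 0 0;0.01 0 0 0.001 0 0 0;0.01 0 0 0.001 0 0 0;0.01 0 0 0 0 0 0;0.01 0 0 0 0 0 0;0.01 0 0 0 0 0 0'
```

```text
clock: 43.92
position: [0.5639, -0.0147, 0.1315]
tool_rot: [-3.141, 0.001, -2.791]
force: [-0.2, -0.2, -2.8]
grip_width: 0.021
finger_force: 59.6
clock: 44.58
position: [0.5636, -0.0148, 0.1261]
tool_rot: [-3.142, 0.0, -2.791]
force: [-0.4, 0.0, -2.5]
grip_width: 0.0215
finger_force: 59.6
```

```bash
python3 -m crank '0.01 0 0 0.001 0 0 0;0.01 0 0 0.001 0 0 0;0.01 0 0 0.001 0 0 0;0.01 0 0 0 0 0 0;0.01 0 0 0 0 0 0;0.01 0 0 0 0 0 0;0.01 0 0 0 0 0 0;0.01 0 0 0 0 0 0' 
python3 -m crank '0.01 0 0 0.001 0 0 0;0.01 0 0 0.001 0 0 0;0.01 0 0 0.001 0 0 0;0.01 0 0 0 0 0 0;0.01 0 0 0 0 0 0;0.01 0 0 0 0 0 0;0.01 0 0 0 0 0 0;0.01 0 0 0 0 0 0'
```

```text
clock: 45.25
position: [0.5637, -0.0148, 0.1232]
tool_rot: [-3.141, 0.0, -2.791]
force: [0.1, 0.2, 2.5]
grip_width: 0.0209
finger_force: 60.3
clock: 45.92
position: [0.5638, -0.0148, 0.1201]
tool_rot: [-3.141, 0.0, -2.791]
force: [0.3, -0.1, 5.3]
grip_width: 0.021
finger_force: 60.6
```

```bash
python3 -m crank '0.01 0 0 0.002 0 0 0;0.01 0 0 0.002 0 0 0;0.01 0 0 0.002 0 0 0;0.01 0 0 0.0015 0 0 0;0.01 0 0 0 0 0 0;0.01 0 0 0 0 0 0;0.01 0 0 0 0 0 0;0.01 0 0 0 0 0 0'
```

```text
clock: 46.58
position: [0.5638, -0.0148, 0.1129]
tool_rot: [-3.141, 0.0, -2.791]
force: [-2.0, -0.3, 9.9]
grip_width: 0.021
finger_force: 61.3
```

```bash
python3 -m crank '0.01 0 0 0 0 0 5;0.01 0 0 0 0 0 5;0.01 0 0 0 0 0 5;0.01 0 0 0 0 0 5;0.01 0 0 0 0 0 5;0.01 0 0 0 0 0 0;0.01 0 0 0 0 0 0;0.01 0 0 0 0 0 0'
python3 -m crank '0.01 0 0 0 0 0 4;0.01 0 0 0 0 0 4;0.01 0 0 0 0 0 3;0.01 0 0 0 0 0 3;0.01 0 0 0 0 0 1;0.01 0 0 0 0 0 1;0.01 0 0 0 0 0 0;0.01 0 0 0 0 0 0'
python3 -c "
from h import *
s=telemetry.observe();print(s['moment'],np.degrees(s['tool_rot'][2]))"
```

```text
clock: 47.25
position: [0.5641, -0.0147, 0.113]
tool_rot: [3.141, 0.001, 3.056]
force: [-0.5, 1.7, 10.0]
grip_width: 0.0212
finger_force: 61.5
clock: 47.92
position: [0.5641, -0.0147, 0.113]
tool_rot: [3.141, 0.001, 2.777]
force: [0.1, 0.7, 10.1]
grip_width: 0.0213
finger_force: 61.5
[-0.1151  0.0489 -0.0014] 159.10301075127578
```

```bash
python3 -m crank '0.01 0 0 -0.002 0 0 0;0.01 0 0 -0.002 0 0 0;0.01 0 0 -0.002 0 0 0;0.01 0 0 -0.001 0 0 0;0.01 0 0 0 0 0 0;0.01 0 0 0 0 0 0;0.01 0 0 0 0 0 0;0.01 0 0 0 0 0 0'
python3 -m crank '0.01 0 0 -0.0005 0 0 0;0.01 0 0 -0.0005 0 0 0;0.01 0 0 -0.0005 0 0 0;0.01 0 0 -0.0005 0 0 0;0.01 0 0 0 0 0 0;0.01 0 0 0 0 0 0;0.01 0 0 0 0 0 0;0.01 0 0 0 0 0 0'
```

```text
clock: 48.58
position: [0.564, -0.0147, 0.1198]
tool_rot: [3.141, 0.001, 2.777]
force: [2.2, 0.9, 5.2]
grip_width: 0.0211
finger_force: 60.9
clock: 49.25
position: [0.5637, -0.0148, 0.1215]
tool_rot: [3.141, 0.0, 2.777]
force: [4.2, 0.7, -0.5]
grip_width: 0.021
finger_force: 60.6
```

```bash
python3 -m crank '0.03 0 0 0 0 0 0;0.04 0 0 0 0 0 0;0.085 0 0 0 0 0 0;0.085 0 0 0 0 0 0;0.085 0 0 0 0 0 0;0.085 0 0 0 0 0 0;0.085 0 0 0 0 0 0;0.085 0 0 0 0 0 0'
python3 -m crank '0.085 0 0 -0.03 0 0 0;0.085 0 0 -0.035 0 0 0;0.085 0 0 -0.035 0 0 0;0.085 0 0 -0.035 0 0 0;0.085 0 0 -0.015 0 0 0;0.085 0 0 0 0 0 0;0.085 0 0 0 0 0 0;0.085 0 0 0 0 0 0'
python3 -m crank '0.085 0 0 0 0 0 0;0.085 0 0 0 0 0 0;0.085 0 0 0 0 0 0;0.085 0 0 0 0 0 0;0.085 0 0 0 0 0 0;0.085 0 0 0 0 0 0;0.085 0 0 0 0 0 0;0.085 0 0 0 0 0 0'
python3 -c "
from h import *
f=cam('wrist');H=f['hsv'];z=f['W'][...,2];cv2.imwrite('pics/w10.png',f['pixels'][:,:,::-1])
m=(z>.118)&(z<.15); m[:150]=0;m[310:]=0;m[:,:270]=0;m[:,370:]=0
print(m.sum(),rect(f['W'][m]),np.median(f['W'][m][:,2]))
d=np.zeros_like(m);d[60:330,170:470]=1;d&=(z>.08)&(z<.1)&(H[...,1]<90)
print(d.sum(),np.median(f['W'][d][:,2]));where()
f=cam('scene');cv2.imwrite('pics/s10.png',f['pixels'][:,:,::-1])"
```

```text
clock: 49.92
position: [0.5636, -0.0148, 0.1216]
tool_rot: [-3.142, -0.0, 2.777]
force: [0.4, -0.1, 0.4]
grip_width: 0.0848
finger_force: 0.0
clock: 50.58
position: [0.5631, -0.0149, 0.2707]
tool_rot: [-3.141, -0.001, 2.777]
force: [0.8, 0.5, -0.2]
grip_width: 0.0853
finger_force: 0.0
clock: 51.25
position: [0.5636, -0.0148, 0.2716]
tool_rot: [-3.142, 0.0, 2.777]
force: [0.2, -0.2, -0.2]
grip_width: 0.0854
finger_force: 0.0
3255 (array([562.8147, -13.8224]), array([21.8031, 65.3819]), 69.62825012207031) 0.13155461146403002
45508 0.09288179950926143
t 51.3 pos [ 0.5636 -0.0148  0.2716] rot [-3.1416  0.      2.7768] F [ 0.1176 -0.0067 -0.3422] w 0.0853 ff 0.0
```

View pics/w10.png

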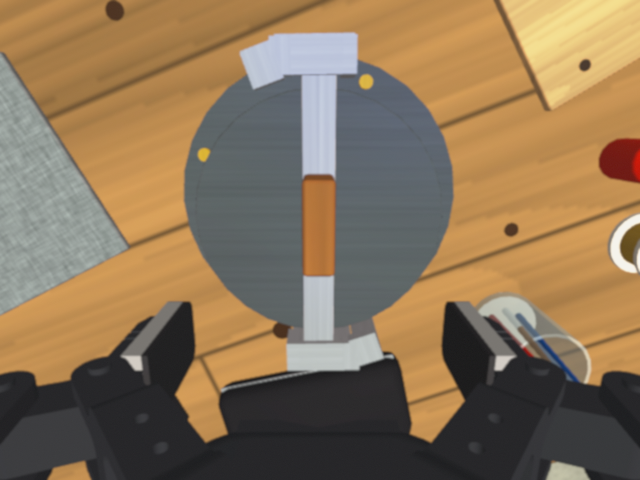

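View pics/s10.png

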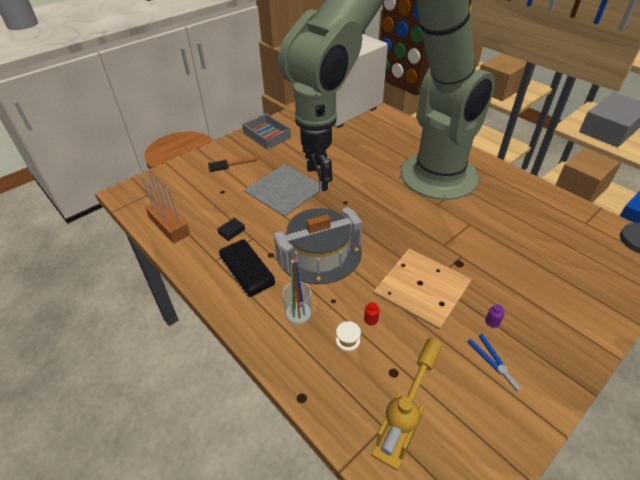

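The lid has the same height (0.0929 / 0.1316) and angle as at the start. Both lugs are under the catches ((318,53) and (323,355)), the board is empty and the bystanders have not moved.

```bash
python3 -c "
from workcell import bot
print(bot.job_done())"
```

```text
the job is handed in; nothing more can be done
None
```

The job is done and handed in: both glass pieces on the board (amber and green) are in the pot, each pinched with no more than about 9 N, the lid is back on and locked in its catches, and the other things on the bench are where they were.

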